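Lift a rack of boiled eggs from the pot and hold it level over the sink

TASK

The eggs are done: lift the glass lid off the pot by its knob and set it down (do not drop it) on the round wooden board. Then lift the wire rack straight out of the pot by its black grip, keeping it level all the way so that the three loose eggs stay in their rings, and carry it to the sink. Finish still holding it there, level and still, a hand's breadth above worktop height with all of it over the bowl, so that it can drip; leave the salt shaker, the spice jar and everything else where it stands.

Things in the scene. Friction and masses are not known exactly. Their poses are not given: they have to be found in the camera images.
- pot: Steel pot on the black hob, open at the top: 148 mm outside and 140 mm inside diameter, 95 mm tall, floor 5 mm thick. It is heavy and does not shift. Two dark loop ears stick out along its +y and -y to 104 mm from its axis, 80 mm up. Origin: centre of its underside (on the hob); z is its axis.
- lid: Domed glass lid with a steel rim band, 151 mm across, 73 mm tall with its knob, 0.26 kg. Origin: centre of its underside, a lip 5 mm deep and 135 mm across that sits inside the pot's mouth: on the pot the origin lies 90 mm above the pot's; on a flat surface the lid stands on the lip. z up.
- knob (a point): Middle of the lid's black round knob, 30 mm in diameter here, 63 mm above the lid's origin; the knob's top is 10 mm higher, the flat top of the dome round its narrower neck 19 mm lower. Grip it from above, at any yaw.
- board: Round bamboo board lying on the steel drainer between hob and sink, 165 mm across, 12 mm thick, loose. Origin: centre of its underside; top 12 mm above it.
- rack: Wire egg rack standing on the pot's floor (origin 5 mm above the pot's), 130 mm across, 120 mm tall, 0.16 kg, 0.33 kg with eggs. Four wire rings, 37 mm inside, 30 mm above its feet, centres at x, y = +-30 mm; a post in the middle carries the grip. Three rings hold an egg, the one at +x, -y is empty, so the load is lopsided. Origin: on the axis, at the undersides of its four feet; z up.
- grip (a point): Grip point on the rack's axis, 104 mm above its feet: a black rubber tab 34 mm wide along the rack's x, 10 mm thick along its y, 82 to 120 mm above the feet. Close the fingers along the rack's y, from above. It tops the open pot's rim by 30 mm, under the lid's dome. Egg tops are 76 mm above the feet; fingertips at 80 mm or more clear them. 25 N carries it without turning.
- egg0_mid (a point): Middle of a brown hen's egg, 55 mm tall and 43 mm thick, 55 g, standing loose in the rack's ring at +x, +y. It sinks a little way into the ring and rolls out if the rack is tipped far or jerked.
- egg1_mid (a point): Middle of a light brown egg of the same size, loose in the ring at -x, +y.
- egg2_mid (a point): Middle of a cream egg of the same size, loose in the ring at -x, -y.
- ring0 (a point): Where the middle of egg0 is while it is seated in its ring: on the rack at x +30, y +30, 48 mm above its feet.
- ring1 (a point): The same for egg1, on the rack at x -30, y +30 mm.
- ring2 (a point): The same for egg2, on the rack at x -30, y -30 mm.
- sink_corner (a point): Near right inside corner of the sink bowl's opening, at worktop height. From here the opening reaches 414 mm away from the robot (+x) and 310 mm to the left (+y); the bowl is 150 mm deep. Any place over it will do; a rack centred 80 mm beyond and 80 mm left of this corner is wholly over the bowl.
- mug: White mug, 83 mm across, 105 mm tall, right of the hob, only in the way. Origin near the centre of its underside.
- salt: Salt shaker, 44 mm across, 90 mm tall, a bystander at the front edge of the worktop. Origin: centre of its underside.
- spice: Spice jar with red cap, 45 mm across, 106 mm tall, a bystander at the back of the hob. Origin: centre of its underside.

How it is judged:
By the outcome, as a careful person would: the job done as asked, in the order asked, and still so for the second after the job is handed in, while the arm keeps its last pose, push and grip.
It also fails if it takes over 72 s, if anything falls off the work surface, if the arm or the gripper's body presses on something with over 40 N, if the wrist force passes 120 N, or if a joint passes its speed limit or range.

ROBOT

A 6-joint arm with a two-finger parallel gripper is mounted at the origin on a cart in front of the work surface, level with it; the furniture and walls round the work are solid. World frame = base frame: x ahead of the robot, y to its left, z up, the work surface at z = 0. Lengths are in m, angles in degrees, forces in N, time in s.
With the tool pointing down it reaches from about 0.325 to 0.925 m from the base axis. Payload 3.1 kg.
Tool frame: the origin (TCP) lies at the very end of the fingers, on their centre line; the grasp point (between the pads) lies 19 mm behind it (ctrl.pinch_z is the z of the grasp point in the tool frame, in m); z points along the fingers, y is the line along which they close (so a half turn about z gives the same grasp; the last joint's range is limited). The gripper opens to 85 mm and grips with 20 to 120 N. Pads are 22 mm wide; open, the fingers measure 114 mm over their backs; the gripper's body (76 mm by 85 mm) begins 54 mm behind the grasp point. The pads swing forward as they close: fully open they stand 13 mm farther back than shut.
Start: joints at [58.545, 12.427, 92.441, -0, 75.132, -6.429], TCP at [0.264, 0.566, 0.231] pointing down, gripper open.
Joint ranges: [-157.48, 157.48], [-44.54, 120.13], [17.64, 146.25], [-64.5, 244.5], [7.68, 150.69], [-147.95, 147.95]. Speed limits (degrees/s): [159.86, 159.86, 180, 180, 180, 180].

INTERFACE

Orientations are given as [roll, pitch, yaw] about the fixed x, y, z axes, in that order (R = Rz(yaw) Ry(pitch) Rx(roll)).
In Python, from plant import ctrl gives the robot as it stands.
- The arm moves only by the shell command python3 steer.py 'ROWS' [OPENING]. ROWS is a JSON list of rows, 1 to 5 of them, each an object with the fields tx, ty, tz (the shift in a scale on which 1.0 is 1 m), drx, dry, drz (a rotation vector in parts of the range, where 1.0 means 45 degrees); a field left out counts as zero; each row shifts and turns the commanded pose from where the row before left it, along the tool's axes as they then stand; what a row does not reach is not made up. A row lasts 1/12 s, in which the tool goes at most 0.0417 m and 7.16 degrees, less where a joint would pass 70% of its speed; a pose out of reach is approached as far as the arm can. OPENING is the finger opening in m, set as the command begins (- or left out keeps the last). The fingers move at their own pace and stop on an object; the grip force is fixed at half the most. Time passes only in rows, so rows that do not move let the fingers close. It prints the time, the measured TCP pose, the force, the opening and the grip force at its end. A shift or turn number past 1, either way, is cut back to 1. Input that does not fit is refused with a message, and nothing moves.
- ctrl.observe(): the state, without advancing time (a new reading comes with each control period).
- ctrl.snapshot(name): name is "scene" or "top" or "wrist"; returns a dict with "pixels" (384x512x3 uint8, red, green, blue), "z_map" (384x512 float32, m along the optical axis (not along the pixel's ray), 0 where there is no reading), "intrinsics" (3x3 intrinsics, pixels), "xyz" and "orientation" of the camera in the world. Camera axes: x right, y up, looking along -z (the intrinsics and any distortion apply to the point x, -y, -z); pixel columns grow to the right and rows downward; lengths in m; the calibration is good to about 2 mm. A picture is of the moment at which its call begins.
- ctrl.job_done(): hands the job in; it is judged then, once.
The state is a dict: "time_s": time; "joint_positions": joint angles; "dq": joint speeds; "tau": joint torques, N m; "tool_pos": TCP position; "tool_rot": TCP orientation; "contact_force": force on the tool from outside, world axes, zero at the start; "wrist_torque": the same for the moment, N m; "opening": finger opening in m; "grasp_force": force on a finger pad.
Only numpy, scipy, OpenCV 4.12 (cv2) and the standard library are available. Lean on these libraries where they do the work, as an engineer would, in place of code of your own. Each camera call takes 0.05 s, during which the arm holds its last target. There are 200 camera calls.

## Working session

There is one attempt and no reset: what is moved stays moved. The work goes in short steps, Python scripts to look and compute and a shell command to move; the robot and the scene stay as the last step left them, time stands still between calls to the robot, and variables do not carry over. Pictures are saved under pics/ and viewed, at most 14 in all, crops included, and the job is handed in when it is done.

```bash
ls; mkdir -p pics; cat > h.py <<'E'
import numpy as np, cv2
from plant import ctrl
from scipy.spatial.transform import Rotation as R
def snap(n,save=None):
    s=ctrl.snapshot(n)
    if save: cv2.imwrite('pics/'+save,s['pixels'][...,::-1])
    return s
def cloud(s):
    K=np.array(s['intrinsics']);z=s['z_map'];v,u=np.mgrid[:z.shape[0],:z.shape[1]]
    o=np.array(s['orientation'])
    M=o if o.shape==(3,3) else R.from_euler('xyz',o,degrees=True).as_matrix()
    P=np.stack([(u-K[0,2])/K[0,0]*z,-(v-K[1,2])/K[1,1]*z,-z],-1)
    W=P@M.T+np.array(s['xyz']); W[z==0]=np.nan
    return W
E
python3 - <<'E'
from h import *
o=ctrl.observe();print(o, ctrl.pinch_z)
for n in('top','scene'):
    s=snap(n,n+'0.png');print(n,{k:v for k,v in s.items() if k not in('pixels','z_map')})
    np.save(n+'0.npy',cloud(s))
E
```

```text
pics
plant.py
steer.py
{'time_s': 0.0, 'joint_positions': array([ 5.85454558e+01,  1.24765659e+01,  9.25298144e+01, -5.45911185e-04,
        7.51320008e+01, -6.42919559e+00]), 'dq': array([ 0.00604275, -0.04388902, -0.02808852,  0.11223104,  0.02945012,
        0.07805254]), 'tau': array([-3.12452958e-04, -3.96842051e+01, -3.03853834e+01, -1.82826770e-04,
        9.64553707e-03,  1.79274153e-06]), 'tool_pos': array([0.26394215, 0.56562245, 0.22995818]), 'tool_rot': array([-1.79862430e+02, -1.49712808e-02,  1.54974774e+02]), 'contact_force': array([-0.27563614, -0.41405116,  0.31710757]), 'wrist_torque': array([ 0.02635691,  0.00408056, -0.05279156]), 'grasp_force': 0.0, 'opening': 0.08569234648719018} -0.0187
top {'intrinsics': array([[386.16620484,   0.        , 257.96212988],
       [  0.        , 386.16620484, 192.48838252],
       [  0.        ,   0.        ,   1.        ]]), 'xyz': array([ 0.35965846, -0.06240244,  1.16481113]), 'orientation': array([  9.86425117,   1.65686556, -91.28267888])}
scene {'intrinsics': array([[406.25773726,   0.        , 251.94925827],
       [  0.        , 406.25773726, 191.64059679],
       [  0.        ,   0.        ,   1.        ]]), 'xyz': array([-0.0651236 , -0.55176607,  0.96519164]), 'orientation': array([ 42.10559258,  -0.4791127 , -51.33911218])}
```

View pics/top0.png

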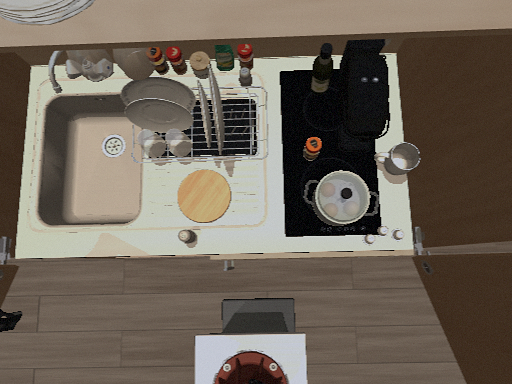

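View pics/scene0.png

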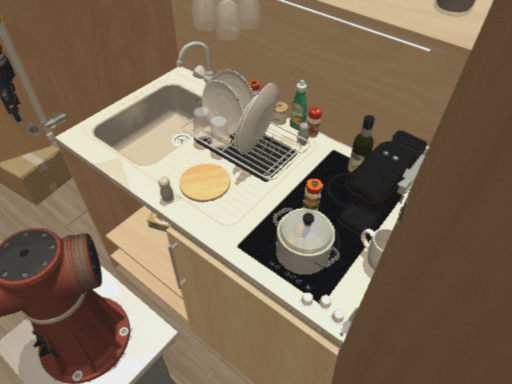

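Top view: the pot with its lid and black knob is at (346,193), the board at (204,195), the sink's near-right inside corner at about (141,223), and the salt at (186,236). The scene view agrees; tall plates stand behind the board. Measuring now.

```bash
cat >> h.py <<'E'
def circ(p): # algebraic circle fit
    A=np.c_[2*p[:,0],2*p[:,1],np.ones(len(p))];c=np.linalg.lstsq(A,(p[:,:2]**2).sum(1),rcond=None)[0]
    return c[0],c[1],np.sqrt(c[2]+c[0]**2+c[1]**2)
E
python3 - <<'E'
from h import *
np.set_printoptions(precision=3,suppress=True)
for n in('top','scene'):
    W=np.load(n+'0.npy');im=cv2.imread('pics/'+n+'0.png').astype(int)
    x,y,z=W[...,0],W[...,1],W[...,2]
    c=W[193,346] if n=='top' else W[218,308]
    print(n,'seed',c)
    m=(np.hypot(x-c[0],y-c[1])<.03)&(z>c[2]-.012)&(im.sum(-1)<200)
    print('knob',m.sum(),W[m].min(0),W[m].max(0),W[m].mean(0))
    m=(np.hypot(x-c[0],y-c[1])<.14)&(z>.0)
    print('hist',np.histogram(z[m],bins=np.arange(0,.2,.01)))
    b=W[195,204] if n=='top' else W[182,205]
    hsv=cv2.cvtColor(im.astype(np.uint8),cv2.COLOR_BGR2HSV)
    m=(np.hypot(x-b[0],y-b[1])<.1)&(hsv[...,1]>80)&(z>b[2]-.006)
    ct=max(cv2.findContours(m.astype(np.uint8),0,1)[0],key=cv2.contourArea)[:,0]
    print('board',b,circ(W[ct[:,1],ct[:,0]]),np.nanmedian(z[m]))
W=np.load('top0.npy')
for u in range(124,156,3): print(u,W[200,u],end=';')
print()
for v in range(205,236,3): print(v,W[v,110],W[v,128])
print('salt',W[236,186],'spice',W[144,313],'mug',W[157,405])
m=(W[...,2]>.03)&(W[...,0]<1)
p=W[m];s=(p[:,1]>.0)&(p[:,1]<.6)&(p[:,0]>.3);q=p[s]
for yy in np.arange(0,.6,.05):
    k=q[(q[:,1]>=yy)&(q[:,1]<yy+.05)]
    if len(k): print(round(yy,2),'minx',k[:,0].min(),'maxz',k[:,2].max())
E
```

```text
top seed [ 0.526 -0.266  0.17 ]
knob 94 [ 0.513 -0.28   0.162] [ 0.54  -0.254  0.173] [ 0.526 -0.266  0.168]
hist (array([3477,  150,   39,   27,   16,   29,   25,   24,  196,   47,  297,
        170,  533, 1001,  184,    2,   83,   16,    0]), array([0.  , 0.01, 0.02, 0.03, 0.04, 0.05, 0.06, 0.07, 0.08, 0.09, 0.1 ,
       0.11, 0.12, 0.13, 0.14, 0.15, 0.16, 0.17, 0.18, 0.19]))
board [0.558 0.131 0.011] (np.float64(0.5571944365032051), np.float64(0.13268320400595182), np.float64(0.07939999463032876)) 0.008670977766194188
scene seed [ 0.521 -0.271  0.168]
knob 82 [ 0.509 -0.281  0.156] [ 0.533 -0.258  0.172] [ 0.52  -0.271  0.167]
hist (array([3302,  177,  129,  100,  101,   97,  104,  114,  272,  147,  275,
        228,  472,  861,  198,   12,   89,    9,    0]), array([0.  , 0.01, 0.02, 0.03, 0.04, 0.05, 0.06, 0.07, 0.08, 0.09, 0.1 ,
       0.11, 0.12, 0.13, 0.14, 0.15, 0.16, 0.17, 0.18, 0.19]))
board [0.55  0.125 0.011] (np.float64(0.5538918942955067), np.float64(0.13178462593050908), np.float64(0.07948443937881908)) 0.009203533369047445
124 [ 0.576  0.438 -0.151];127 [ 0.575  0.42
[... 803 characters left out ...]
168 0.089] spice [ 0.678 -0.194  0.111] mug [ 0.655 -0.48   0.024]
0.0 minx 0.6511612653736106 maxz 0.6020148638494547
0.05 minx 0.6479795893820005 maxz 0.6040678019940059
0.1 minx 0.6506845418386689 maxz 0.6025468563936627
0.15 minx 0.41266982330640106 maxz 0.6033877285338113
0.2 minx 0.6512656450372001 maxz 0.661879039678707
0.25 minx 0.6517654318712787 maxz 0.6621240920513572
0.3 minx 0.6529910682735591 maxz 0.6622690667344928
0.35 minx 0.7091700018200093 maxz 0.6253015881058466
0.4 minx 0.9338008966216609 maxz 0.05175982933030454
0.45 minx 0.9223229259461005 maxz 0.21218753516453825
0.5 minx 0.8459579932791332 maxz 0.21818492225995145
0.55 minx 0.9455056231581846 maxz 0.07528493954407844
```

```bash
python3 - <<'E'
import cv2
a=cv2.imread('pics/top0.png')[150:240,290:390]; b=cv2.imread('pics/scene0.png')[190:280,260:350]
b=cv2.resize(b,(360,360),interpolation=2);a=cv2.resize(a,(400,360),interpolation=2)
cv2.imwrite('pics/c0.png',cv2.hconcat([a,b]))
E
```

```text
(no output)
```

View pics/c0.png

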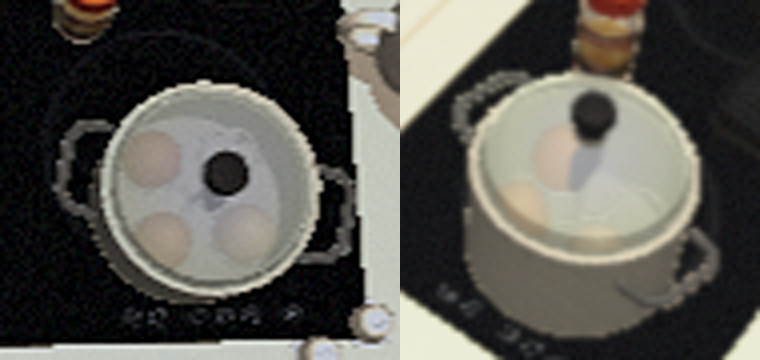

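The crop shows the knob at about (226,173) left, and eggs at (150,157), (163,238) and (245,235). The empty ring is upper right, so the rack's yaw is roughly +8°. I'll refine the knob and board with silhouette rays and start the transfer.

```bash
cat >> h.py <<'E'
def ray(s,u,v,zp):
    K=np.array(s['intrinsics']);M=R.from_euler('xyz',s['orientation'],degrees=True).as_matrix()
    d=M@np.array([(u-K[0,2])/K[0,0],-(v-K[1,2])/K[1,1],-1]);c=np.array(s['xyz'])
    return c+d*(zp-c[2])/d[2]
def to_tool(target,yaw=None):
    o=ctrl.observe();r=R.from_euler('xyz',o['tool_rot'],degrees=True)
    print('pos',o['tool_pos'].round(4),'rot',o['tool_rot'].round(2),'F',o['contact_force'].round(1),'t',o['time_s'])
    print('tool delta',r.inv().apply(np.array(target)-o['tool_pos']).round(4))
    if yaw is not None:
        print('rotvec',(r.inv()*R.from_euler('xyz',[180,0,yaw],degrees=True)).as_rotvec(degrees=True).round(2))
E
python3 - <<'E'
from h import *
np.set_printoptions(precision=4,suppress=True)
for n,(u,v) in(('top',(346,193)),('scene',(308,218))):
    W=np.load(n+'0.npy');im=cv2.imread('pics/'+n+'0.png').astype(int);s=snap(n)
    m=(np.linalg.norm(W-W[v,u],axis=-1)<.03)&(im.sum(-1)<200)&(W[...,2]>.152)
    vv,uu=np.nonzero(m);print(n,'knob',ray(s,uu.mean(),vv.mean(),.162))
    h=(W[...,2]>.3)&(W[...,0]>.2); 
    if h.any(): print('high',W[h].min(0))
    p=(abs(np.hypot(W[...,0]-.523,W[...,1]+.268)-.0735)<.02)&(W[...,2]>.092)&(W[...,2]<.125)
    print('rim',circ(W[p]),p.sum(),np.median(W[p][:,2]))
W=np.load('top0.npy');m=(W[...,0]>.45)&(W[...,0]<.6)&(abs(W[...,1]+.15)<.03);print('hob z',np.median(W[m][:,2]))
E
```

```text
top knob [ 0.527  -0.2676  0.162 ]
high [ 0.2007 -0.5432  0.3   ]
rim (np.float64(0.5272476742818887), np.float64(-0.26722343658623804), np.float64(0.06805709412462016)) 740 0.11480311509816299
scene knob [ 0.5233 -0.2698  0.162 ]
high [ 0.2    -0.5436  0.3   ]
rim (np.float64(0.5233641434124976), np.float64(-0.26843667773879853), np.float64(0.0676122885011148)) 789 0.11234342941766429
hob z 0.006284329315734194
```

```bash
for i in 1 2 3 4; do python3 steer.py '[{"tx": -0.0267,"ty": -0.0294},{"tx": -0.0267,"ty": -0.0294},{"tx": -0.0267,"ty": -0.0294},{"tx": -0.0267,"ty": -0.0294},{"tx": -0.0267,"ty": -0.0294}]' 0.07; done
```

```text
time_s: 0.62
tool_pos: [0.3231, 0.3749, 0.231]
tool_rot: [-180.0, 0.0, 155.0]
contact_force: [0.2, -0.3, 0.3]
opening: 0.0702
grasp_force: 0.0
time_s: 1.03
tool_pos: [0.3819, 0.1852, 0.2313]
tool_rot: [180.0, 0.0, 155.0]
contact_force: [0.9, 0.7, -0.4]
opening: 0.07
grasp_force: 0.0
time_s: 1.45
tool_pos: [0.4408, -0.0046, 0.2315]
tool_rot: [180.0, 0.0, 155.0]
contact_force: [1.3, 0.5, -0.6]
opening: 0.07
grasp_force: 0.0
time_s: 1.87
tool_pos: [0.4995, -0.1944, 0.2312]
tool_rot: [180.0, -0.0, 154.9]
contact_force: [0.4, 0.2, 0.6]
opening: 0.0697
grasp_force: 0.0
```

Careful with the scale: turns go in shares of 45 degrees. That gives: 7 degrees is 0.1556.

```bash
python3 steer.py '[{"tx": -0.0271,"ty": -0.028},{"tx": -0.0271,"ty": -0.028},{"drz": 0.1556},{"drz": 0.1556},{"drz": 0.1556}]' | tail -0
python3 steer.py '[{"drz": 0.1556},{"drz": 0.1556},{"drz": 0.1556},{"drz": 0.1556},{"drz": 0.1556}]' | tail -0
python3 steer.py '[{"drz": 0.1556},{"drz": 0.1556},{"drz": 0.1556},{"drz": 0.1556},{"drz": 0.1556}]' | tail -0
python3 steer.py '[{"drz": 0.1556},{"drz": 0.1556},{"drz": 0.1556},{"drz": 0.1556},{"drz": 0.1556}]' | tail -0
python3 steer.py '[{"drz": 0.1556},{"drz": 0.1556},{"drz": 0.1556},{},{}]'
python3 - <<'E'
from h import *
to_tool([.525,-.268,.145],8)
s=snap('wrist','w1.png');W=cloud(s);im=s['pixels'].astype(int)
m=(im.sum(-1)<170)&(W[...,2]>.15)&(W[...,2]<.18)&(np.hypot(W[...,0]-.525,W[...,1]+.268)<.03)
vv,uu=np.nonzero(m);print(m.sum(),uu.mean(),vv.mean(),ray(s,uu.mean(),vv.mean(),.162),W[m].min(0),W[m].max(0))
E
```

```text
time_s: 3.95
tool_pos: [0.5248, -0.2659, 0.2311]
tool_rot: [-180.0, 0.0, 8.2]
contact_force: [0.2, -0.6, -1.0]
opening: 0.0704
grasp_force: 0.0
pos [ 0.5248 -0.2659  0.2311] rot [-1.7998e+02  2.0000e-02  8.1500e+00] F [ 0.2 -0.6 -1. ] t 3.95
tool delta [-0.      0.0021  0.0861]
rotvec [-0.02  0.02  0.15]
985 261.351269035533 200.06497461928933 [ 0.52842688 -0.26869422  0.162     ] [ 0.51581686 -0.28260046  0.15633204] [ 0.54278109 -0.25475733  0.17130612]Exception ignored on flushing sys.stdout:
BrokenPipeError: [Errno 32] Broken pipe
Exception ignored on flushing sys.stdout:
BrokenPipeError: [Errno 32] Broken pipe
Exception ignored on flushing sys.stdout:
BrokenPipeError: [Errno 32] Broken pipe
Exception ignored on flushing sys.stdout:
BrokenPipeError: [Errno 32] Broken pipe
```

View pics/w1.png

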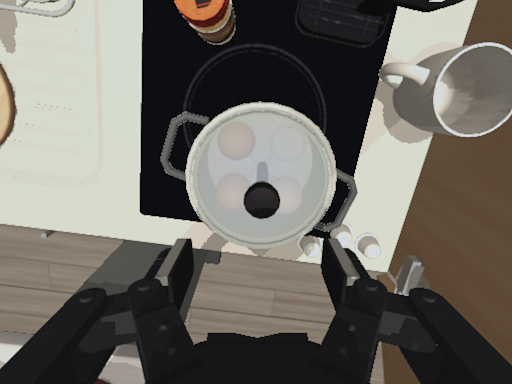

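The wrist view has the knob at (261,200), centred between the fingers. Descend and grip.

```bash
python3 steer.py '[{"tx": 0.002,"ty": 0.002,"tz": 0.035},{"tz": 0.03},{"tz": 0.014},{"tz": 0.007},{}]' 0.07
python3 steer.py '[{},{},{},{},{}]' 0.0
python3 steer.py '[{},{},{},{},{}]'
```

```text
time_s: 4.42
tool_pos: [0.5258, -0.2668, 0.1429]
tool_rot: [-179.8, 0.2, 8.1]
contact_force: [0.3, -0.2, 0.4]
opening: 0.0702
grasp_force: 0.0
time_s: 4.83
tool_pos: [0.5284, -0.2685, 0.1476]
tool_rot: [179.9, -0.2, 8.0]
contact_force: [0.2, 1.2, 5.3]
opening: 0.0269
grasp_force: 58.8
time_s: 5.25
tool_pos: [0.5284, -0.2684, 0.1476]
tool_rot: [179.9, -0.2, 8.0]
contact_force: [-0.3, 0.3, 6.3]
opening: 0.027
grasp_force: 58.8
```

```bash
python3 steer.py '[{"tz": -0.004},{"tz": -0.004},{"tz": -0.006},{"tz": -0.008},{"tz": -0.008}]'
python3 steer.py '[{"tz": -0.015},{"tz": -0.02},{"tz": -0.02},{"tz": -0.01},{}]'
python3 - <<'E'
from h import *
np.set_printoptions(precision=4,suppress=True)
s=snap('scene','s2.png');W=cloud(s)
s2=snap('top');W2=cloud(s2)
cv2.imwrite('pics/c2.png',cv2.resize(cv2.hconcat([s['pixels'][130:290,240:400],s2['pixels'][130:290,250:410]])[...,::-1],None,fx=2.4,fy=2.4,interpolation=2))
to_tool([.556,.132,.24],8)
E
```

```text
time_s: 5.67
tool_pos: [0.5267, -0.2674, 0.1752]
tool_rot: [-179.9, 0.1, 8.0]
contact_force: [0.3, -0.1, -3.5]
opening: 0.0271
grasp_force: 59.2
time_s: 6.08
tool_pos: [0.5291, -0.269, 0.2446]
tool_rot: [179.7, -0.3, 8.0]
contact_force: [0.3, 0.2, -2.8]
opening: 0.027
grasp_force: 59.3
pos [ 0.5272 -0.2678  0.2404] rot [179.98  -0.02   7.97] F [ 0.6 -0.9 -2.9] t 6.1833
tool delta [ 0.084  -0.3919  0.0003]
rotvec [ 0.02 -0.02 -0.03]
```

View pics/c2.png

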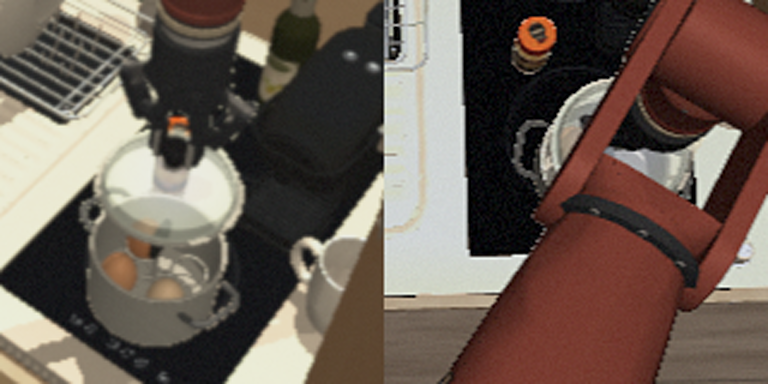

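The lid is held level above the pot (scene crop, around (170,190)), and the eggs are undisturbed. Carry it to the board.

```bash
python3 steer.py '[{"tx": 0.003,"ty": -0.014},{"tx": 0.006,"ty": -0.028},{"tx": 0.006,"ty": -0.028},{"tx": 0.006,"ty": -0.028},{"tx": 0.006,"ty": -0.028}]' >/dev/null
python3 steer.py '[{"tx": 0.006,"ty": -0.028},{"tx": 0.006,"ty": -0.028},{"tx": 0.006,"ty": -0.028},{"tx": 0.006,"ty": -0.028},{"tx": 0.006,"ty": -0.028}]' >/dev/null
python3 steer.py '[{"tx": 0.006,"ty": -0.028},{"tx": 0.006,"ty": -0.028},{"tx": 0.006,"ty": -0.028},{"tx": 0.006,"ty": -0.028},{"tx": 0.003,"ty": -0.014}]'
python3 steer.py '[{"tz": 0.02},{"tz": 0.035},{"tz": 0.035},{"tz": 0.02},{}]'
python3 - <<'E'
from h import *
np.set_printoptions(precision=4,suppress=True)
to_tool([.556,.132,.07],8)
for n in('scene','wrist'):
    s=snap(n,n+'3.png');W=cloud(s);im=s['pixels']
    hsv=cv2.cvtColor(im,cv2.COLOR_RGB2HSV)
    m=(np.hypot(W[...,0]-.556,W[...,1]-.132)<.1)&(hsv[...,1]>80)&(W[...,2]<.02)&(W[...,2]>.003);m[:,:]&=True
    print(n,m.sum(),W[m].min(0),W[m].max(0))
E
```

```text
time_s: 7.43
tool_pos: [0.5541, 0.136, 0.2382]
tool_rot: [-179.9, 0.2, 8.1]
contact_force: [-0.1, -0.5, -2.7]
opening: 0.027
grasp_force: 59.6
time_s: 7.85
tool_pos: [0.5492, 0.1316, 0.1224]
tool_rot: [-180.0, 0.9, 8.0]
contact_force: [-0.4, -1.0, -3.6]
opening: 0.0272
grasp_force: 59.7
pos [0.5492 0.1316 0.1224] rot [-179.98    0.91    7.99] F [-0.4 -1.  -3.6] t 7.85
tool delta [0.0077 0.0006 0.0523]
rotvec [-0.02  0.91 -0.01]
scene 802 [0.4728 0.0506 0.0031] [0.6317 0.1947 0.0153]
wrist 2333 [0.5867 0.0656 0.003 ] [0.6403 0.2084 0.012 ]
```

View pics/wrist3.png

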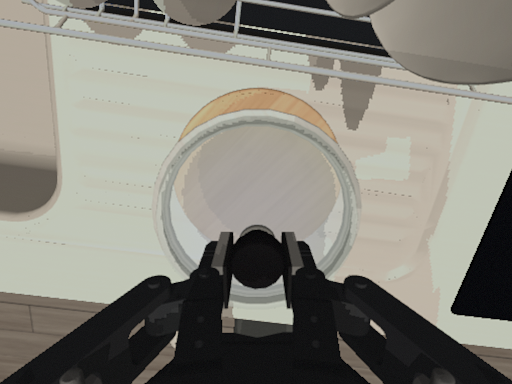

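The wrist view shows the lid, held level by its knob at (258,258), with the board beneath it and its rim visible above (258,95). Lowering.

```bash
python3 steer.py '[{"tz": 0.02},{"tz": 0.02},{"tz": 0.012},{"tz": 0.006},{}]'
python3 steer.py '[{},{},{},{"tz": 0.002},{}]'
python3 steer.py '[{"tz": 0.002},{},{"tz": 0.001},{},{}]'
```

```text
time_s: 8.37
tool_pos: [0.5556, 0.1321, 0.0719]
tool_rot: [-180.0, 0.1, 8.0]
contact_force: [-0.9, -0.4, -3.3]
opening: 0.027
grasp_force: 59.7
time_s: 8.78
tool_pos: [0.5563, 0.1322, 0.0707]
tool_rot: [180.0, -0.0, 8.0]
contact_force: [-1.0, -0.1, -3.3]
opening: 0.027
grasp_force: 59.7
time_s: 9.2
tool_pos: [0.5559, 0.1321, 0.0671]
tool_rot: [180.0, 0.0, 8.0]
contact_force: [0.3, 0.4, -3.2]
opening: 0.0266
grasp_force: 59.7
```

```bash
python3 steer.py '[{"tz": 0.0015},{},{"tz": 0.0015},{},{}]'|egrep 'pos|force'
python3 steer.py '[{"tz": 0.001},{},{"tz": 0.001},{},{}]'|egrep 'pos|force'
```

```text
tool_pos: [0.5558, 0.1321, 0.0641]
contact_force: [0.3, -0.0, -3.0]
grasp_force: 59.7
tool_pos: [0.5559, 0.1321, 0.0622]
contact_force: [0.4, 0.5, -2.9]
grasp_force: 59.8
```

```bash
python3 steer.py '[{"tz": 0.001},{},{"tz": 0.001},{},{}]'|egrep 'pos|force'
python3 steer.py '[{"tz": 0.001},{},{}]'|egrep 'pos|force'
```

```text
tool_pos: [0.556, 0.1322, 0.0605]
contact_force: [-0.6, -0.0, -1.5]
grasp_force: 59.9
tool_pos: [0.5561, 0.1323, 0.0601]
contact_force: [-3.1, 0.8, 4.8]
grasp_force: 60.4
```

Contact made: the lid stands on the board. Release and rise.

```bash
python3 steer.py '[{},{},{},{},{}]' 0.07
python3 steer.py '[{"tz": -0.01},{"tz": -0.02},{"tz": -0.03},{"tz": -0.04},{"tz": -0.04}]'
python3 steer.py '[{"tz": -0.01},{},{}]' >/dev/null
python3 - <<'E'
from h import *
np.set_printoptions(precision=4,suppress=True)
s=snap('wrist','w4.png');W=cloud(s);t=snap('top','top4.png');np.save('top4.npy',cloud(t))
s3=snap('scene','sc4.png');np.save('sc4.npy',cloud(s3))
cv2.imwrite('pics/c4.png',cv2.hconcat([cv2.resize(t['pixels'][155:235,165:245],(390,390),interpolation=2),cv2.resize(t['pixels'][150:240,295:385],(390,390),interpolation=2)])[...,::-1])
to_tool([.527,-.268,.21],8)
E
```

```text
time_s: 11.12
tool_pos: [0.5562, 0.1321, 0.0592]
tool_rot: [180.0, -0.0, 8.0]
contact_force: [-0.7, 0.5, -0.9]
opening: 0.0699
grasp_force: 0.0
time_s: 11.53
tool_pos: [0.5549, 0.132, 0.2003]
tool_rot: [-180.0, 0.1, 8.0]
contact_force: [0.8, 1.1, -0.9]
opening: 0.0704
grasp_force: 0.0
pos [0.5541 0.1319 0.2064] rot [-179.99    0.3     7.97] F [0.2 0.7 0.6] t 11.9333
tool delta [-0.0823  0.3923 -0.0032]
rotvec [-0.01  0.3  -0.03]
```

View pics/c4.png

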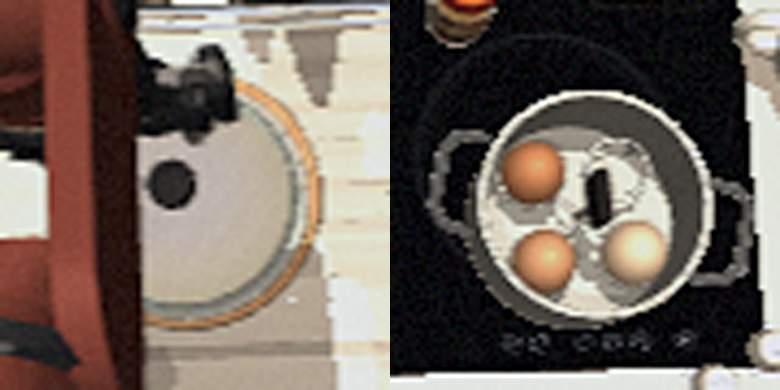

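The lid is centred on the board (left crop), and the rack is visible (right crop): three eggs, with the grip tab at about (598,195). Measuring the rack pose, then moving above it.

```bash
cat > rk.py <<'E'
from h import *
np.set_printoptions(precision=4,suppress=True)
def rack(n,c=(.527,-.268)):
    s=snap(n);W=cloud(s);im=s['pixels'].astype(int)
    d=np.hypot(W[...,0]-c[0],W[...,1]-c[1])
    m=((d<.03)&(im.sum(-1)<150)&(W[...,2]>.105)&(W[...,2]<.15)).astype(np.uint8)
    k,l,st,ce=cv2.connectedComponentsWithStats(m)
    if k>1:
        i=1+st[1:,4].argmax();p=W[l==i];t=p[p[:,2]>np.percentile(p[:,2],90)-.004]
        w,v=np.linalg.eigh(np.cov(t[:,:2].T));a=v[:,1]*np.sign(v[0,1])
        print(n,'tab',len(p),'top',t.mean(0),t.min(0),t.max(0),'yaw',np.degrees(np.arctan2(a[1],a[0])),'rt',ray(s,*ce[i],.118))
    hsv=cv2.cvtColor(im.astype(np.uint8),cv2.COLOR_RGB2HSV)
    e=((d<.065)&(W[...,2]>.055)&(W[...,2]<.1)&(hsv[...,1]>60)&(hsv[...,0]<25)).astype(np.uint8)
    k,l,st,ce=cv2.connectedComponentsWithStats(e);E=[]
    for i in range(1,k):
        if st[i,4]>40:
            E.append(ray(s,*ce[i],.065)); print('egg',st[i,4],E[-1],W[l==i][:,2].max())
E
python3 -c "
from rk import *
rack('top');rack('scene')"
python3 steer.py '[{"tx": -0.004,"ty": 0.014},{"tx": -0.006,"ty": 0.028},{"tx": -0.008,"ty": 0.038},{"tx": -0.008,"ty": 0.038},{"tx": -0.008,"ty": 0.038}]' >/dev/null
python3 steer.py '[{"tx": -0.008,"ty": 0.038},{"tx": -0.008,"ty": 0.038},{"tx": -0.008,"ty": 0.038},{"tx": -0.008,"ty": 0.038},{"tx": -0.008,"ty": 0.038}]' >/dev/null
python3 steer.py '[{"tx": -0.008,"ty": 0.038},{"tx": -0.002,"ty": 0.008},{},{},{}]' 0.045
python3 -c "
from rk import *
rack('wrist');to_tool([.527,-.268,.21],8);snap('wrist','w5.png')"
```

```text
top tab 56 top [ 0.5281 -0.2669  0.1305] [ 0.5129 -0.271   0.128 ] [ 0.5438 -0.263   0.1339] yaw 1.6147513177542925 rt [ 0.5281 -0.2674  0.118 ]
egg 165 [ 0.5554 -0.235   0.065 ] 0.09069967419653135
egg 130 [ 0.4987 -0.2976  0.065 ] 0.08455261789764523
egg 167 [ 0.4956 -0.2396  0.065 ] 0.08935456720153856
scene tab 49 top [ 0.5217 -0.2714  0.1305] [ 0.5102 -0.2746  0.1278] [ 0.5381 -0.2685  0.1331] yaw 5.066115223343698 rt [ 0.5243 -0.2707  0.118 ]
egg 140 [ 0.5511 -0.2323  0.065 ] 0.09831964632250612
egg 159 [ 0.4968 -0.2415  0.065 ] 0.08978811396903064
egg 65 [ 0.5029 -0.2942  0.065 ] 0.08706510806205336
time_s: 13.28
tool_pos: [0.5269, -0.2661, 0.2082]
tool_rot: [-179.9, 0.1, 8.0]
contact_force: [-0.2, -0.7, 0.7]
opening: 0.0448
grasp_force: 0.0
wrist tab 468 top [ 0.531  -0.2687  0.131 ] [ 0.5145 -0.2742  0.1281] [ 0.5462 -0.2633  0.1333] yaw 4.535528899942827 rt [ 0.5295 -0.2692  0.118 ]
egg 1302 [ 0.5588 -0.2372  0.065 ] 0.08863578928774507
egg 1174 [ 0.4994 -0.2411  0.065 ] 0.08970613276057726
egg 1006 [ 0.5028 -0.2993  0.065 ] 0.08823927076661203
pos [ 0.5271 -0.2658  0.2086] rot [-179.91    0.05    8.07] F [ 0.1 -0.2 -0.2] t 13.3333
tool delta [-0.0004  0.0021 -0.0014]
rotvec [-0.09  0.05  0.07]
```

View pics/w5.png

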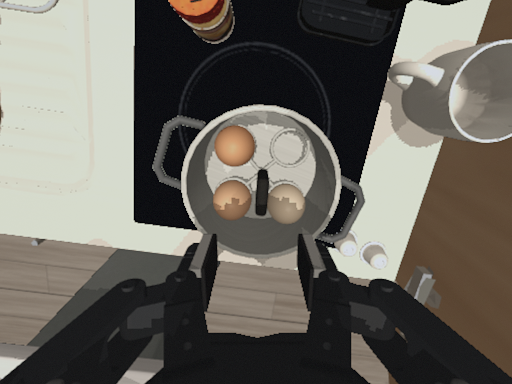

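The wrist view shows the tab at (262,192), turned about 4° from the tool, and the eggs seated. I'll correct the yaw and offset, then descend.

To row units: 4 degrees is 0.0889.

```bash
python3 steer.py '[{"tx": 0.001,"ty": 0.0027,"drz": 0.0889},{"tz": 0.025},{"tz": 0.03},{"tz": 0.01},{}]' 
python3 steer.py '[{},{}]' 
python3 -c "
from rk import *
rack('wrist');rack('scene');to_tool([.528,-.2685,.096],4);snap('wrist','w6.png')"
```

```text
time_s: 13.8
tool_pos: [0.5261, -0.2672, 0.1403]
tool_rot: [-179.7, 0.4, 4.1]
contact_force: [0.1, -0.2, -0.6]
opening: 0.0451
grasp_force: 0.0
time_s: 13.97
tool_pos: [0.5297, -0.2704, 0.146]
tool_rot: [179.9, -0.1, 4.0]
contact_force: [0.1, -0.4, 0.0]
opening: 0.0448
grasp_force: 0.0
wrist tab 859 top [ 0.5311 -0.2688  0.131 ] [ 0.5135 -0.2743  0.1281] [ 0.5464 -0.2636  0.1332] yaw 4.139300947302391 rt [ 0.5289 -0.269   0.118 ]
egg 2040 [ 0.5591 -0.2374  0.065 ] 0.08834723124636226
egg 1592 [ 0.5014 -0.2429  0.065 ] 0.08828905055613676
egg 1569 [ 0.5053 -0.2987  0.065 ] 0.0882630924046936
scene tab 58 top [ 0.5237 -0.2702  0.1307] [ 0.509  -0.2733  0.1282] [ 0.539  -0.2672  0.1337] yaw 4.945495477600983 rt [ 0.5252 -0.2699  0.118 ]
egg 143 [ 0.5506 -0.2327  0.065 ] 0.09953709351657947
egg 158 [ 0.4968 -0.2416  0.065 ] 0.08907081664907068
egg 100 [ 0.5055 -0.2954  0.065 ] 0.08916226009406392
pos [ 0.5299 -0.2709  0.1465] rot [179.87  -0.17   3.99] F [-0.9  1.5 -0.3] t 14.0667
tool delta [-0.0019 -0.0027  0.0505]
rotvec [ 0.13 -0.17 -0.01]
```

View pics/w6.png

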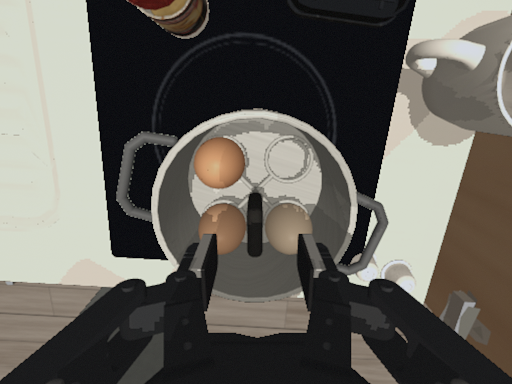

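The tab is at (255,225), upright between the fingers (210 and 306), and the yaw matches. Descend, settle and close.

```bash
python3 steer.py '[{"tz": 0.015},{"tz": 0.015},{"tz": 0.01},{"tz": 0.006},{}]' 
python3 steer.py '[{},{},{},{},{}]' 
python3 steer.py '[{},{},{},{},{}]' 0.02
python3 steer.py '[{},{},{},{},{}]' 0.0
python3 -c "
from rk import *
to_tool([.528,-.2685,.096],4)"
```

```text
time_s: 14.53
tool_pos: [0.5277, -0.2698, 0.097]
tool_rot: [-179.9, 0.1, 4.0]
contact_force: [-0.1, 0.2, 0.1]
opening: 0.0446
grasp_force: 0.0
time_s: 14.95
tool_pos: [0.529, -0.2705, 0.099]
tool_rot: [180.0, -0.1, 4.0]
contact_force: [-1.7, 0.3, 0.7]
opening: 0.0449
grasp_force: 0.0
time_s: 15.37
tool_pos: [0.5285, -0.2703, 0.0983]
tool_rot: [-180.0, 0.0, 4.0]
contact_force: [-0.3, -0.5, -0.7]
opening: 0.0198
grasp_force: 0.0
time_s: 15.78
tool_pos: [0.5286, -0.2703, 0.0983]
tool_rot: [180.0, -0.0, 4.0]
contact_force: [-0.5, -0.7, -0.0]
opening: 0.009
grasp_force: 60.3
pos [ 0.5286 -0.2703  0.0983] rot [180.    -0.     3.98] F [-0.5 -0.7 -0. ] t 15.7833
tool delta [-0.0004 -0.0018  0.0023]
rotvec [ 0.   -0.   -0.02]
```

```bash
python3 steer.py '[{"tz": -0.001},{"tz": -0.002},{"tz": -0.003},{"tz": -0.003},{"tz": -0.003}]'
python3 steer.py '[{"tz": -0.003},{"tz": -0.003},{"tz": -0.003},{"tz": -0.002},{"tz": -0.001}]'
python3 -c "
from rk import *
to_tool([.528,-.2685,.096],4);rack('wrist',(.5286,-.2703));snap('wrist','w7.png')
"
```

```text
time_s: 16.2
tool_pos: [0.5282, -0.2701, 0.1102]
tool_rot: [-180.0, 0.0, 4.0]
contact_force: [0.0, 0.6, -3.9]
opening: 0.0091
grasp_force: 59.7
time_s: 16.62
tool_pos: [0.5288, -0.2705, 0.123]
tool_rot: [180.0, -0.0, 4.0]
contact_force: [0.1, 0.8, -3.7]
opening: 0.009
grasp_force: 59.7
pos [ 0.5288 -0.2705  0.123 ] rot [179.97  -0.04   3.97] F [ 0.1  0.8 -3.7] t 16.6167
tool delta [-0.0007 -0.0021  0.027 ]
rotvec [ 0.03 -0.04 -0.03]
wrist tab 516 top [ 0.5452 -0.269   0.1471] [ 0.5394 -0.2753  0.1441] [ 0.5472 -0.2633  0.15  ] yaw 82.81021590939923 rt [ 0.5353 -0.2698  0.118 ]
egg 1128 [ 0.5633 -0.2399  0.065 ] 0.0999902000786774
egg 916 [ 0.5017 -0.2349  0.065 ] 0.0999836098518416
egg 907 [ 0.5066 -0.3085  0.065 ] 0.09996850546266647
```

View pics/w7.png

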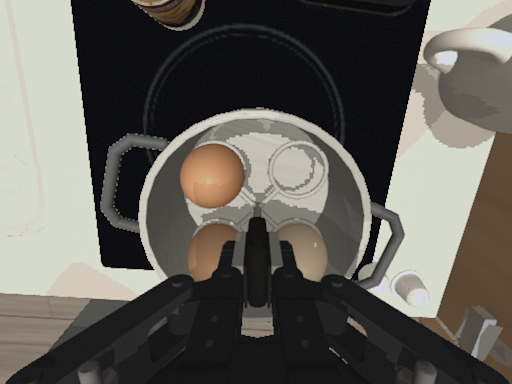

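The rack hangs level, with eggs at (212,176), (215,255) and (300,255), all in their rings. Lift clear.

```bash
python3 steer.py '[{"tz": -0.001},{"tz": -0.002},{"tz": -0.004},{"tz": -0.006},{"tz": -0.007}]'
python3 steer.py '[{"tz": -0.008},{"tz": -0.008},{"tz": -0.008},{"tz": -0.008},{"tz": -0.008}]'
python3 steer.py '[{"tz": -0.008},{"tz": -0.008},{"tz": -0.008},{"tz": -0.008},{"tz": -0.007}]'
python3 steer.py '[{"tz": -0.006},{"tz": -0.004},{"tz": -0.002},{"tz": -0.001},{}]'
python3 -c "
from rk import *
s=snap('scene','s8.png');to_tool([.53,-.27,.23],4)
cv2.imwrite('pics/c8.png',cv2.resize(s['pixels'][120:290,230:400][...,::-1],(510,510),interpolation=2))"
```

```text
time_s: 17.13
tool_pos: [0.5283, -0.2701, 0.1426]
tool_rot: [-180.0, 0.0, 4.0]
contact_force: [-0.6, -0.3, -3.0]
opening: 0.0091
grasp_force: 59.7
time_s: 17.55
tool_pos: [0.5287, -0.2704, 0.1835]
tool_rot: [180.0, -0.0, 4.0]
contact_force: [0.3, 0.7, -3.3]
opening: 0.0093
grasp_force: 59.7
time_s: 17.97
tool_pos: [0.5287, -0.2703, 0.2223]
tool_rot: [180.0, -0.0, 4.0]
contact_force: [0.0, 0.2, -3.6]
opening: 0.0092
grasp_force: 59.7
time_s: 18.38
tool_pos: [0.5285, -0.2702, 0.2342]
tool_rot: [-180.0, 0.0, 4.0]
contact_force: [-0.2, 0.3, -4.1]
opening: 0.0091
grasp_force: 59.7
pos [ 0.5283 -0.2701  0.2339] rot [-179.97    0.03    3.97] F [-0.7  0.  -3. ] t 18.4333
tool delta [ 0.0017 -0.      0.0039]
rotvec [-0.03  0.03 -0.03]
```

View pics/c8.png

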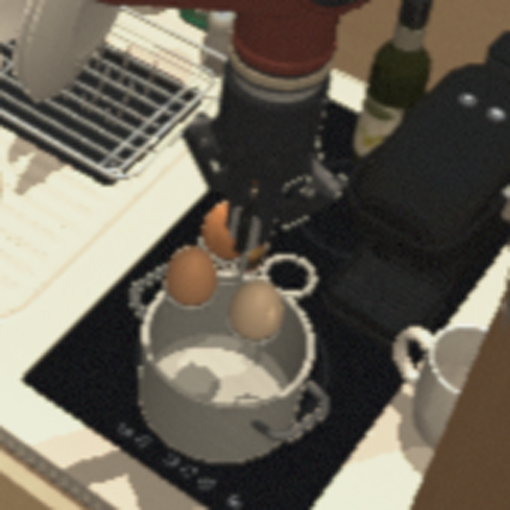

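The rack is out of the pot with all three eggs upright ((225,230), (190,275), (257,310)), and the feet at z≈0.147 clear the rim. Carry it with gentle ramps.

```bash
python3 steer.py '[{"ty": -0.002},{"ty": -0.005},{"tx": 0.001,"ty": -0.008},{"tx": 0.001,"ty": -0.011},{"tx": 0.001,"ty": -0.014}]' >/dev/null
python3 steer.py '[{"tx": 0.001,"ty": -0.017},{"tx": 0.0014,"ty": -0.02},{"tx": 0.0014,"ty": -0.02},{"tx": 0.0014,"ty": -0.02},{"tx": 0.0014,"ty": -0.02}]'
python3 steer.py '[{"tx": 0.0014,"ty": -0.02},{"tx": 0.0014,"ty": -0.02},{"tx": 0.0014,"ty": -0.02},{"tx": 0.0014,"ty": -0.02},{"tx": 0.0014,"ty": -0.02}]' >/dev/null
python3 steer.py '[{"tx": 0.0014,"ty": -0.02},{"tx": 0.0014,"ty": -0.02},{"tx": 0.0014,"ty": -0.02},{"tx": 0.0014,"ty": -0.02},{"tx": 0.0014,"ty": -0.02}]' 
python3 steer.py '[{"tx": 0.0014,"ty": -0.02},{"tx": 0.0014,"ty": -0.02},{"tx": 0.0014,"ty": -0.02},{"tx": 0.0014,"ty": -0.02},{"tx": 0.0014,"ty": -0.02}]' >/dev/null
python3 steer.py '[{"tx": 0.0014,"ty": -0.02},{"tx": 0.0014,"ty": -0.02},{"tx": 0.0014,"ty": -0.02},{"tx": 0.0014,"ty": -0.02},{"tx": 0.0014,"ty": -0.02}]' 
python3 steer.py '[{"tx": 0.0014,"ty": -0.02},{"tx": 0.0014,"ty": -0.02},{"tx": 0.0014,"ty": -0.02},{"tx": 0.0014,"ty": -0.02},{"tx": 0.0014,"ty": -0.02}]' >/dev/null
python3 steer.py '[{"tx": 0.0014,"ty": -0.02},{"tx": 0.002,"ty": -0.017},{"tx": 0.003,"ty": -0.014},{"tx": 0.004,"ty": -0.011},{"tx": 0.005,"ty": -0.008}]' >/dev/null
python3 steer.py '[{"tx": 0.006,"ty": -0.005},{"tx": 0.006,"ty": -0.002},{"tx": 0.005},{"tx": 0.003},{"tx": 0.001}]'
python3 -c "
from rk import *
to_tool([.575,.44,.177],4)"
```

```text
time_s: 19.27
tool_pos: [0.5283, -0.1305, 0.2343]
tool_rot: [-180.0, -0.0, 4.0]
contact_force: [0.5, -0.6, -3.3]
opening: 0.0088
grasp_force: 59.7
time_s: 20.1
tool_pos: [0.5278, 0.0699, 0.2344]
tool_rot: [-180.0, 0.0, 4.0]
contact_force: [-0.2, 0.2, -2.7]
opening: 0.0094
grasp_force: 59.7
time_s: 20.93
tool_pos: [0.5274, 0.2701, 0.2343]
tool_rot: [-180.0, 0.0, 4.0]
contact_force: [-0.1, -0.2, -3.2]
opening: 0.0094
grasp_force: 59.7
time_s: 22.18
tool_pos: [0.5608, 0.4468, 0.2342]
tool_rot: [180.0, -0.0, 3.9]
contact_force: [-0.2, 0.7, -3.4]
opening: 0.009
grasp_force: 59.7
pos [0.5608 0.4468 0.2342] rot [179.97  -0.     3.9 ] F [-0.2  0.7 -3.4] t 22.1833
tool delta [0.0137 0.0078 0.0572]
rotvec [ 0.03 -0.   -0.1 ]
```

```bash
python3 steer.py '[{"tx": 0.001,"tz": 0.001},{"tx": 0.002,"tz": 0.003},{"tx": 0.003,"tz": 0.005},{"tx": 0.003,"tz": 0.006},{"tx": 0.003,"tz": 0.007}]' >/dev/null
python3 steer.py '[{"tx": 0.002,"tz": 0.007},{"tx": 0.001,"tz": 0.007},{"tz": 0.006},{"tz": 0.006},{"tz": 0.004}]' >/dev/null
python3 steer.py '[{"tz": 0.003},{"tz": 0.001},{},{},{}]' >/dev/null
python3 steer.py '[{},{},{},{},{}]'
python3 -c "
from rk import *
s=snap('scene','s9.png');w=snap('wrist','w9.png');to_tool([.575,.44,.177],4)
cv2.imwrite('pics/c9.png',cv2.hconcat([cv2.resize(s['pixels'][20:240,60:280],(399,399),interpolation=2),cv2.resize(w['pixels'],(400,399))])[...,::-1])"
```

```text
time_s: 23.85
tool_pos: [0.5748, 0.4487, 0.1783]
tool_rot: [180.0, 0.0, 4.0]
contact_force: [0.7, -0.4, -3.4]
opening: 0.0092
grasp_force: 59.7
pos [0.5748 0.4487 0.1783] rot [180.     0.     3.97] F [-0.  -0.2 -2.1] t 23.95
tool delta [-0.0004  0.0087  0.0013]
rotvec [ 0.    0.   -0.03]
```

View pics/c9.png

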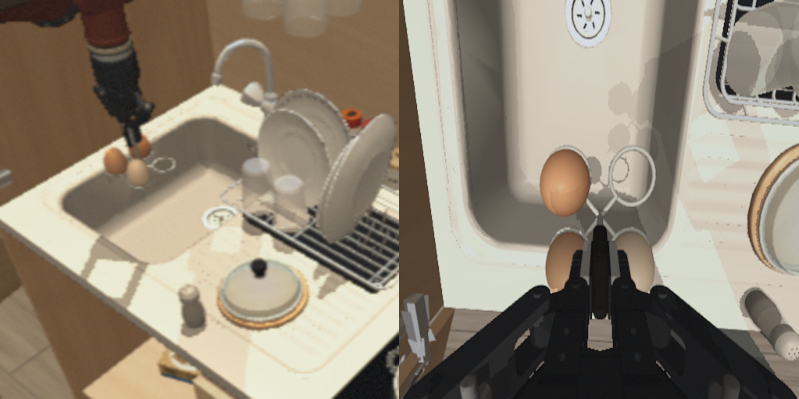

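The rack hangs level over the bowl with three seated eggs. The lid stands on the board and the salt is untouched. Handing in.

```bash
python3 -c "
from plant import ctrl
print(ctrl.job_done())"
```

```text
the job is handed in; nothing more can be done
None
```

The lid stands on the board, and the rack is held level and still over the sink bowl with its feet about 9 cm above the worktop and all three eggs in their rings; the job was handed in at about 24 s.

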